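# Slide the slicer insert home under its drag spring

### The job

Seat the orange insert in the vegetable slicer: with the fingertips, press it down hard on its ribbed thumb rest and, keeping it pressed, push it along the frame under the steel crossbar and drag spring until it is fully home against the end stop; then let go and leave it there. Do not lift or tip the insert, and leave the other things on the counter where they are.

Things in the scene. Friction and masses are not known exactly. Their poses are not given: they have to be found in the camera images.
- slicer: Cream slicer frame, fixed: an open channel 255 mm long (x -140 to +115 mm), 100 mm wide. Origin on the counter at mid-width; its +x is the way the insert slides, to the end stop (45 mm high) and black handle stub (to x 170 mm, 28 mm high); z up. Side walls 8 mm thick, 36 mm high, 84 mm apart inside. The insert is home when its origin is at x = 9 mm in this frame.
- crossbar (a point): Steel bar across the channel: middle of its underside, 41 mm above the counter, at slicer x = 36 mm. The bar is 12 mm along x, 120 mm wide, its top 51 mm above the counter.
- end_stop (a point): Middle of the end stop's inner face at slicer x = 104 mm, 30 mm above the counter; the insert's front face meets it when home.
- insert: Loose orange insert, 140 x 80 mm, about 150 g, lying in the channel on the sprung bed, axes along the slicer's. Origin on its underside, mid-width, below the step. x 0 to 95 mm: 16 mm thick, grater face on top. x -45 to 0: ribbed thumb rest, 8 mm thick. The step at x = 0 is an upright face 8 mm high to push against. Starts 71 to 84 mm short of home, front edge just before the crossbar.
- thumb_rest (a point): Middle of the upper face of the insert's ribbed thumb rest, 22 mm behind the step, 38 mm above the counter when free. The insert's thick part then has its top at 46 mm, 5 mm too high for the crossbar. Once home and let go, the bed presses it up against the crossbar.
- bed (a joint): Grey sprung bed under the insert, 236 mm long; value in m, 0 when up, grows as pressed straight down, stop at 0.012. About 6 N starts it, 9 N takes it to 0.005 (insert's top level with the crossbar's underside), 13 N to the stop; 0.007 to 0.011 is good for sliding, which then takes some 5 to 15 N along the channel.
- drag_spring (a joint): Steel leaf, 50 mm wide and 50 mm long, hinged behind the crossbar at slicer x = 42 mm, sloping down towards the end stop, tip 32 mm above the counter; value in rad, 0 at rest, grows as the insert lifts it (about 3 N at the tip), about 0.17 with the insert home.
- jar: Pink plastic storage jar with twist cap, 84 mm across, 117 mm tall, origin under its centre; stands beside the slicer; leave alone.
- katori: Small steel bowl, 84 mm across, 42 mm high, origin under its centre; stands beside the slicer; leave alone.
- chimta: Steel kitchen tongs, 200 mm long along its x, origin under its middle, 14 mm high, lying on the counter; leave alone.
- pot_lid: Aluminium pot lid, 190 mm across, black knob up to 48 mm, origin under its centre; leave alone.
- chakla: Small round wooden rolling board on three feet, 170 mm across, 32 mm high, origin under its centre; leave alone.
- spice_jar: Amber glass spice jar with red cap, 52 mm across, 85 mm tall, origin under its centre; leave alone.
Things that resemble listed ones, but are neither listed nor needed, are in the scene too. Of the things that look like the insert, the largest one is meant.

How it is judged:
On the way, in this order (a step that is already met when the one before it is completed fails the run):
1. the fingers press the insert down at least 5 mm before it has gone through below the crossbar (value of joint bed above 0.005 m and contact force between the fingers and insert above 5 N and x of insert in the frame of slicer below -0.055 m), for 0.1 s.
2. pressed by the fingers, the insert has slid under the crossbar and lifts the drag spring (contact force between the fingers and insert above 3 N and x of insert in the frame of slicer above -0.03 m and value of joint drag_spring above 0.03 rad), for 0.1 s.
At the end, for the whole second after the job is handed in: The insert is within 5 mm of its home position against the end stop, held down level under the crossbar (bed still at least 3 mm down, tilt under 0.05 rad), with the drag spring lifted on it by more than 0.1 rad, at rest and let go (x of insert in the frame of slicer above 0.004 m and z of insert in the frame of slicer below 0.028 m and value of joint bed above 0.003 m and value of joint drag_spring above 0.1 rad and angle between insert's own z axis and vertical below 0.05 rad and linear speed of insert below 0.01 m/s); the robot touches nothing.
It fails at once if the insert is lifted more than 8 mm above its free height (z of insert in the frame of slicer above 0.038 m).
It fails at once if the insert is tipped by more than 0.2 rad (angle between insert's own z axis and vertical above 0.2 rad).
It fails at once if another thing on the counter is moved by more than 15 mm (distance of any of jar, katori, chimta, pot_lid, chakla, spice_jar from where it was at the start of the episode above 0.015 m).
It also fails if it takes over 38 s, if anything falls off the work surface, if the arm or the gripper's body presses on something with over 40 N, if the wrist force passes 120 N, or if a joint passes its speed limit or range.

### The arm

A 6-joint arm with a two-finger parallel gripper is mounted at the origin on the work surface. World frame = base frame: x ahead of the robot, y to its left, z up, the work surface at z = 0. Lengths are in m, angles in rad, forces in N, time in s.
With the tool pointing down it reaches from about 0.35 to 0.85 m from the base axis. Payload 8.1 kg.
Tool frame: the origin (TCP) lies at the very end of the fingers, on their centre line; the grasp point (between the pads) lies 19 mm behind it; z points along the fingers, y is the direction in which the jaws open and shut (so a half turn about z gives the same grasp; the last joint's range is limited). The gripper opens to 93 mm and grips with 3 to 60 N. Pads are 15 mm wide; open, the fingers measure 128 mm over their backs; the gripper's body (75 mm by 188 mm) begins 65 mm behind the grasp point.
Start: joints at [1.167, 0.13, 1.488, -0, 1.523, -0.085], TCP at [0.188, 0.57, 0.219] pointing down, gripper open.
Joint ranges: [-2.96, 2.96], [-0.89, 2.26], [0.02, 2.5], [-1.34, 4.48], [0, 2.73], [-2.66, 2.66]. Speed limits (rad/s): [2.39, 2.39, 2.79, 3.14, 3.14, 3.14].

### API

Orientations are given as a unit quaternion [w, x, y, z].
In Python, from bench import * gives the robot as it stands.
- The arm moves only by the tool jog_arm, never from a script. Its argument "moves" is a list of rows, each an object with "dp": the shift along the tool's x, y, z in mm, a list of three; "rotation": the turn, a rotation vector about the tool's x, y, z in rad, a list of three; "gripper": the opening, from 0 (shut) to 1 (fully open). A call has 1 to 5 rows; each row is the pose to reach, as a shift and turn from the pose measured when the call began, along the tool's axes at that moment; what a row does not reach only later rows make up. A row lasts 1/12 s, in which the tool goes at most 41.7 mm and 7.16 degrees, less where a joint would pass 70% of its speed; a pose out of reach is approached as far as the arm can. A call with a gripper value outside its range is refused whole. The fingers move at their own pace and stop on an object; "newtons" is the grip in N (left out, the last holds). Time passes only in rows, so rows that repeat a pose let the fingers close. It gives the time, the measured TCP pose, the force and the opening at its end, in the units of the state.
- get_state(): the state, without advancing time (a new reading comes with each control period).
- get_image(name): name is "side" or "top"; returns (picture, depth): 400x640x3 uint8, red, green, blue; 400x640 float32, m along the optical axis (not along the pixel's ray), 0 where there is no reading.
- get_calibration(name): a dict with "camera_matrix" (3x3 intrinsics, pixels), "R" (3x3) and "t" (3): a world point X has camera coordinates R X + t. Camera axes: x right, y down, z forward; pixel columns grow to the right and rows downward; lengths in m; the calibration is good to about 2 mm. A picture is of the moment at which its call begins. get_calibration takes no time and is no camera call.
- hand_in(): hands the job in, once; it reports no verdict.
The state is a dict: "t": time; "joint_pos": joint angles; "dq": joint speeds; "effort": joint torques, N m; "ee_pos": TCP position; "ee_rot": TCP orientation; "wrist_force": force on the tool from outside, world axes, zero at the start; "ft_torque": the same for the moment, N m; "finger_gap": opening from 0.0 (shut) to 1.0 (fully open).
Only numpy, scipy, OpenCV 4.12 (cv2) and the standard library are available. Lean on these libraries where they do the work, as an engineer would, in place of code of your own. Each camera call takes 0.05 s, during which the arm holds its last target. There are 200 camera calls.

## Working session

There is one attempt and no reset: what is moved stays moved. The work goes in short steps, Python scripts to look and compute and a tool call to move; the robot and the scene stay as the last step left them, time stands still between calls to the robot, and variables do not carry over. Pictures are saved under pics/ and viewed, about 8 in all and at most 12, crops included, and the job is handed in when it is done.

Besides the shell and the picture viewer there is one more tool, called after ">>>" as name(argument=value, ...), one argument or row to a line, values as JSON. jog_arm: Moves the arm, as the interface text tells. Its arguments: {"type":"object","properties":{"moves":{"type":"array","items":{"type":"object","properties":{"dp":{"type":"array","items":{"type":"number"}},"rotation":{"type":"array","items":{"type":"number"}},"gripper":{"type":"number"}}}},"newtons":{"type":"number"}},"required":["moves"]}

```bash
mkdir -p pics
cat > h.py <<'E'
from bench import *
import numpy as np, cv2
def snap(n,fn,crop=None,s=1):
    p,d=get_image(n); np.save(f'pics/{n}_d.npy',d); np.save(f'pics/{n}_p.npy',p)
    if crop: a,b,c,e=crop; p=p[b:e,a:c]
    cv2.imwrite(f'pics/{fn}.png',cv2.resize(p[:,:,::-1],None,fx=s,fy=s,interpolation=cv2.INTER_CUBIC))
def px2w(n,u,v,d=None,z=None):
    c=get_calibration(n);K=np.array(c['camera_matrix']);R=np.array(c['R']);t=np.array(c['t'])
    r=np.linalg.inv(K)@[u,v,1]
    C=-R.T@t; w=R.T@r
    if z is not None: return C+w*(z-C[2])/w[2]
    if d is None: d=np.load(f'pics/{n}_d.npy')[int(v),int(u)]
    return C+w*d
def w2px(n,X):
    c=get_calibration(n);q=np.array(c['camera_matrix'])@(np.array(c['R'])@X+np.array(c['t']));return q[:2]/q[2]
E
python3 - <<'E'
from h import *
snap('top','top0');snap('side','side0')
print(get_state())
for n in('top','side'):
    c=get_calibration(n);print(n,-np.array(c['R']).T@np.array(c['t']),c['camera_matrix'],c['R'])
E
```

```text
{'t': 0.1, 'joint_pos': array([ 1.16659976e+00,  1.31089824e-01,  1.48914550e+00, -2.70544597e-05,
        1.52302196e+00, -8.53884632e-02]), 'dq': array([ 0.00082153, -0.00389804,  0.00097528,  0.00171841, -0.00126   ,
       -0.00021083]), 'effort': array([ 1.02408958e-03, -5.61343110e+01, -4.93094730e+01,  7.70687289e-02,
        2.90453970e-02, -1.00595437e-04]), 'ee_pos': array([0.18784065, 0.56929895, 0.21770352]), 'ee_rot': array([-1.88608201e-04,  1.58729138e-01,  9.87321816e-01, -8.10779941e-04]), 'wrist_force': array([0.13784022, 0.43865086, 0.21488423]), 'ft_torque': array([-0.01955693, -0.01643461,  0.00887618]), 'finger_gap': 1.0012791311891138}
top [ 0.40070492 -0.01217498  1.27594819] [[393.37942179   0.         320.4497437 ]
 [  0.         393.37942179 194.90392388]
 [  0.           0.           1.        ]] [[ 0.02787815 -0.99949898 -0.01498679]
 [-0.98997693 -0.02552982 -0.1389025 ]
 [ 0.1384503   0.01870892 -0.99019265]]
side [ 0.1820626  -1.09741903  1.03777297] [[508.80196099   0.         308.87825398]
 [  0.         508.80196099 196.32479661]
 [  0.           0.           1.        ]] [[ 0.93874439 -0.34460557 -0.00244349]
 [-0.22199848 -0.59929519 -0.76913065]
 [ 0.26358233  0.72255953 -0.63908691]]
```

View pics/top0.png

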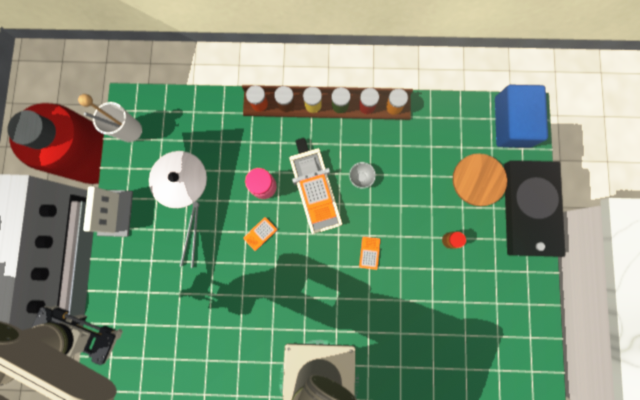

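View pics/side0.png

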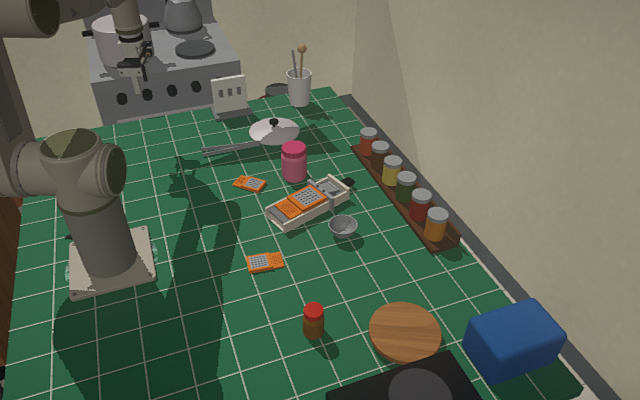

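The top view shows three orange things: at (318,200) in the slicer channel, and small ones at (260,234) and (370,253) on the counter. The one in the slicer is the largest and lies in the channel, so it fits. I'll confirm it in an enlarged crop.

Run:
```python
import numpy as np,cv2
a=np.load('pics/top_p.npy')[135:240,280:350];b=np.load('pics/side_p.npy')[170:235,255:365]
A=cv2.resize(a,None,fx=5.5,fy=5.5,interpolation=cv2.INTER_CUBIC);B=cv2.resize(b,None,fx=3.6,fy=3.6,interpolation=cv2.INTER_CUBIC)
o=np.zeros((578,800,3),np.uint8);o[:A.shape[0],:A.shape[1]]=A[:578];o[:B.shape[0],395:395+B.shape[1]]=B
cv2.imwrite('pics/crop0.png',o[:,:,::-1])
```

```text
(no output)
```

View pics/crop0.png

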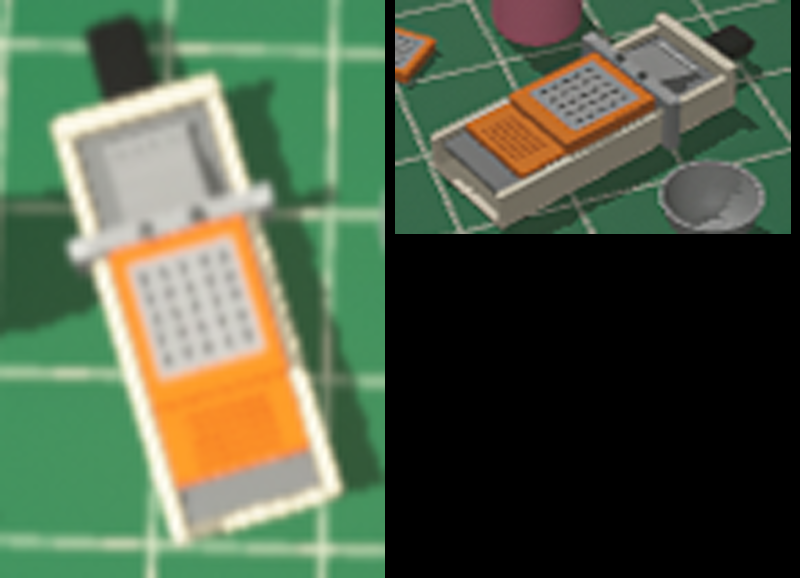

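Run:
```python
from h import *
P=dict(barL=(78,250,.051),barR=(265,200,.051),fL=(55,125,.045),fR=(213,78,.045),rearL=(180,490,.038),rearR=(310,450,.038),stepL=(158,405,.038),stepR=(296,370,.038),frontL=(112,258,.046),frontR=(250,220,.046),wallBR=(338,485,.036),wallBL=(174,528,.036))
W={}
for k,(x,y,z) in P.items():
    u,v=(x+.5)/5.5-.5+280,(y+.5)/5.5-.5+135
    W[k]=px2w('top',u,v,z=z); print(k,np.round([u,v],1),W[k].round(4), 'depth',px2w('top',round(u),round(v)).round(4))
m=lambda a:(W[a+'L']+W[a+'R'])/2
for a in('bar','f','front','step','rear','wallB'): print(a,m(a).round(4), 'yawacross',np.degrees(np.arctan2(*(W[a+'L']-W[a+'R'])[[1,0]]))-90 if 1 else 0)
d=m('f')-m('wallB');print('axis',np.degrees(np.arctan2(d[1],d[0])),np.hypot(*d[:2]))
# side crop
S=dict(stepL=(511,100),stepR=(563,148),barL=(590,42),barR=(672,103),rearL=(467,130),rearR=(520,176))
for k,(x,y) in S.items():
    u,v=(x-395+.5)/3.6-.5+255,(y+.5)/3.6-.5+170
    z={'st':.046,'ba':.051,'re':.038}[k[:2]]
    print('side',k,px2w('side',u,v,z=z).round(4), px2w('side',round(u),round(v)).round(4))
```

```text
barL [293.8 180. ] [0.6173 0.0967 0.051 ] depth [0.6178 0.0962 0.0489]
barR [327.8 171. ] [ 0.6492 -0.0101  0.051 ] depth [ 0.6493 -0.0108  0.05  ]
fL [289.6 157.3] [0.6919 0.1134 0.045 ] depth [0.6921 0.1117 0.0489]
fR [318.3 148.8] [0.7223 0.0221 0.045 ] depth [0.7208 0.023  0.0475]
rearL [312.3 223.7] [0.4817 0.0342 0.038 ] depth [0.4826 0.0364 0.0084]
rearR [336.  216.4] [ 0.5066 -0.0396  0.038 ] depth [ 0.5085 -0.0398  0.0311]
stepL [308.3 208.2] [0.5302 0.0484 0.038 ] depth [0.5302 0.0491 0.0455]
stepR [333.4 201.9] [ 0.5526 -0.0305  0.038 ] depth [ 0.5528 -0.0292  0.0326]
frontL [300.  181.5] [0.614  0.0773 0.046 ] depth [0.6121 0.077  0.0473]
frontR [325.  174.6] [ 0.6383 -0.0017  0.046 ] depth [ 0.6392 -0.0015  0.0343]
wallBR [341.  222.8] [ 0.4872 -0.0561  0.036 ] depth [ 0.4862 -0.0558  0.0394]
wallBL [311.2 230.6] [0.4601 0.0371 0.036 ] depth [0.4591 0.038  0.0293]
bar [0.6333 0.0433 0.051 ] yawacross 16.661205420254973
f [0.7071 0.0678 0.045 ] yawacross 18.375271702102467
front [0.6261 0.0378 0.046 ] yawacross 17.084740120661962
step [0.5414 0.009  0.038 ] yawacross 15.819265647340629
rear [ 0.4942 -0.0027  0.038 ] yawacross 18.648205107770238
wallB [ 0.4736 -0.0095  0.036 ] yawacross 16.21502342801986
axis 18.307011211463504 0.24594202852835748
side stepL [0.5265 0.0423 0.046 ] [0.5276 0.0445 0.0456]
side stepR [ 0.5472 -0.0308  0.046 ] [ 0.5483 -0.0248  0.0397]
side barL [0.6143 0.0877 0.051 ] [0.616  0.0905 0.0497]
side barR [ 0.6502 -0.0141  0.051 ] [ 0.6493 -0.0193  0.0563]
side rearL [0.4825 0.0271 0.038 ] [0.4837 0.0276 0.0362]
side rearR [ 0.506  -0.0425  0.038 ] [ 0.5051 -0.0414  0.0354]
```

The crop confirms it: the large orange insert is in the channel with its front edge just before the crossbar. Step is at slicer x ≈ -65 mm, axis yaw ≈ 17.5°, and the two views agree within 5 mm. Now I move above it with the gripper shut and the jaw axis along the channel, so the wide body clears the jar.

>>> jog_arm(
  moves=[
    {"dp": [-29,-26,0],"rotation": [0,0,0],"gripper": 0},
    {"dp": [-58,-52,0],"rotation": [0,0,0],"gripper": 0},
    {"dp": [-87,-78,0],"rotation": [0,0,0],"gripper": 0},
    {"dp": [-116,-104,0],"rotation": [0,0,0],"gripper": 0},
    {"dp": [-145,-130,0],"rotation": [0,0,0],"gripper": 0},
  ],
)

```text
t: 0.52
ee_pos: [0.285, 0.3986, 0.2173]
ee_rot: [-0.0, 0.158, 0.987, -0.001]
wrist_force: [-0.3, -0.8, 0.3]
finger_gap: 0.695
```

>>> jog_arm(
  moves=[
    {"dp": [-29,-26,0],"rotation": [0,0,0],"gripper": 0},
    {"dp": [-58,-52,0],"rotation": [0,0,0],"gripper": 0},
    {"dp": [-87,-78,0],"rotation": [0,0,0],"gripper": 0},
    {"dp": [-116,-104,0],"rotation": [0,0,0],"gripper": 0},
    {"dp": [-145,-130,0],"rotation": [0,0,0],"gripper": 0},
  ],
)

```text
t: 0.93
ee_pos: [0.3823, 0.228, 0.2173]
ee_rot: [-0.0, 0.158, 0.987, -0.001]
wrist_force: [1.0, -0.2, -0.1]
finger_gap: 0.332
```

>>> jog_arm(
  moves=[
    {"dp": [-29,-26,0],"rotation": [0,0,0],"gripper": 0},
    {"dp": [-58,-52,0],"rotation": [0,0,0],"gripper": 0},
    {"dp": [-87,-78,0],"rotation": [0,0,0],"gripper": 0},
    {"dp": [-116,-104,0],"rotation": [0,0,0],"gripper": 0},
    {"dp": [-145,-130,0],"rotation": [0,0,0],"gripper": 0},
  ],
)

```text
t: 1.35
ee_pos: [0.4798, 0.0572, 0.2174]
ee_rot: [-0.001, 0.158, 0.987, -0.001]
wrist_force: [1.3, 1.0, 0.4]
finger_gap: 0.016
```

>>> jog_arm(
  moves=[
    {"dp": [0,0,0],"rotation": [0,0,0.12],"gripper": 0},
    {"dp": [0,0,0],"rotation": [0,0,0.24],"gripper": 0},
    {"dp": [0,0,0],"rotation": [0,0,0.36],"gripper": 0},
    {"dp": [0,0,0],"rotation": [0,0,0.48],"gripper": 0},
    {"dp": [0,0,0],"rotation": [0,0,0.6],"gripper": 0},
  ],
)

```text
t: 1.77
ee_pos: [0.4795, 0.057, 0.2168]
ee_rot: [-0.001, 0.446, 0.895, -0.002]
wrist_force: [-0.5, 0.3, -0.6]
finger_gap: 0.004
```

>>> jog_arm(
  moves=[
    {"dp": [0,0,0],"rotation": [0,0,0.12],"gripper": 0},
    {"dp": [0,0,0],"rotation": [0,0,0.24],"gripper": 0},
    {"dp": [0,0,0],"rotation": [0,0,0.34],"gripper": 0},
    {"dp": [0,0,0],"rotation": [0,0,0.34],"gripper": 0},
  ],
)

```text
t: 2.1
ee_pos: [0.4792, 0.0569, 0.2164]
ee_rot: [-0.001, 0.593, 0.805, -0.002]
wrist_force: [-0.2, 0.3, 0.1]
finger_gap: 0.002
```

>>> jog_arm(
  moves=[
    {"dp": [-30,9,40],"rotation": [0,0,0],"gripper": 0},
    {"dp": [-61,18,80],"rotation": [0,0,0],"gripper": 0},
    {"dp": [-61,18,120],"rotation": [0,0,0],"gripper": 0},
    {"dp": [-61,18,145],"rotation": [0,0,0],"gripper": 0},
    {"dp": [-61,18,145],"rotation": [0,0,0],"gripper": 0},
  ],
)

```text
t: 2.52
ee_pos: [0.5077, 0.0034, 0.0626]
ee_rot: [-0.007, 0.592, 0.806, -0.005]
wrist_force: [-2.0, 0.7, -1.9]
finger_gap: 0.005
```

Run:
```python
from h import *
snap('top','t1');snap('side','s1')
a=np.load('pics/top_p.npy')[135:240,280:350];b=np.load('pics/side_p.npy')[130:235,255:365]
A=cv2.resize(a,None,fx=5.5,fy=5.5,interpolation=cv2.INTER_CUBIC);B=cv2.resize(b,None,fx=3.6,fy=3.6,interpolation=cv2.INTER_CUBIC)
o=np.zeros((578,800,3),np.uint8);o[:578,:385]=A[:578];o[:B.shape[0],395:395+B.shape[1]]=B
cv2.imwrite('pics/crop1.png',o[:,:,::-1])
s=get_state();print(s['ee_pos'],s['ee_rot'],s['wrist_force'],s['joint_pos'])
```

```text
[0.51225446 0.00388625 0.07021655] [-0.00269876  0.59214444  0.80582181 -0.00297967] [ 0.21724252 -0.59161375  0.99634939] [-0.09081478  0.02702329  1.87735499 -0.00244247  1.24491548 -0.39337357]
```

View pics/crop1.png

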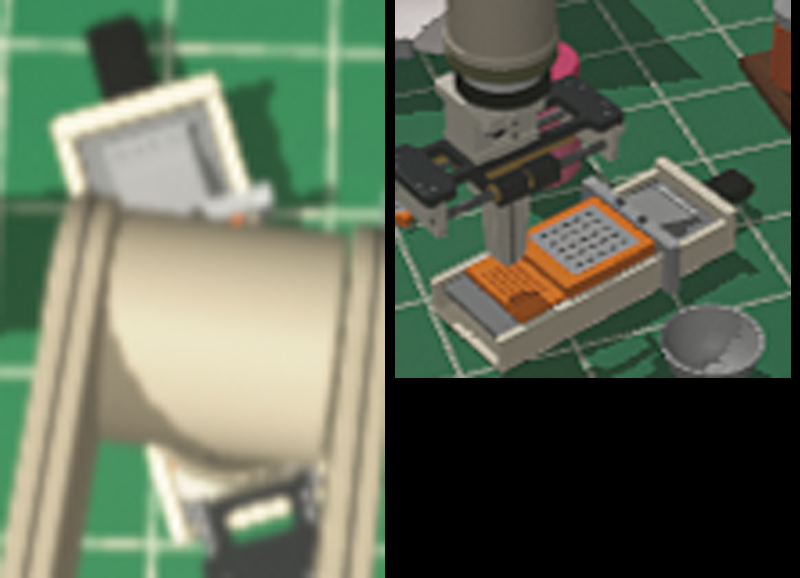

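The side crop shows the shut fingers over the thumb rest, with tips near (508,258) and clear of the step, bar and jar. Descending slowly.

>>> jog_arm(
  moves=[
    {"dp": [0,0,7],"rotation": [0,0,0],"gripper": 0},
    {"dp": [0,1,14],"rotation": [0,0,0],"gripper": 0},
    {"dp": [0,1,21],"rotation": [0,0,0],"gripper": 0},
    {"dp": [0,1,27],"rotation": [0,0,0],"gripper": 0},
    {"dp": [0,1,27],"rotation": [0,0,0],"gripper": 0},
  ],
)

```text
t: 3.03
ee_pos: [0.5125, 0.0044, 0.0424]
ee_rot: [-0.003, 0.592, 0.806, -0.003]
wrist_force: [-0.2, 0.1, -0.3]
finger_gap: 0.006
```

>>> jog_arm(
  moves=[
    {"dp": [0,0,2],"rotation": [0,0,0],"gripper": 0},
    {"dp": [0,0,4],"rotation": [0,0,0],"gripper": 0},
    {"dp": [0,0,6],"rotation": [0,0,0],"gripper": 0},
    {"dp": [0,0,7],"rotation": [0,0,0],"gripper": 0},
    {"dp": [0,0,7],"rotation": [0,0,0],"gripper": 0},
  ],
)

```text
t: 3.45
ee_pos: [0.5126, 0.0044, 0.0357]
ee_rot: [-0.003, 0.592, 0.806, -0.003]
wrist_force: [-2.3, 0.7, 5.0]
finger_gap: 0.007
```

>>> jog_arm(
  moves=[
    {"dp": [0,0,2],"rotation": [0,0,0],"gripper": 0},
    {"dp": [0,0,4],"rotation": [0,0,0],"gripper": 0},
    {"dp": [0,0,6],"rotation": [0,0,0],"gripper": 0},
    {"dp": [0,0,7],"rotation": [0,0,0],"gripper": 0},
    {"dp": [0,0,7],"rotation": [0,0,0],"gripper": 0},
  ],
)

```text
t: 3.87
ee_pos: [0.5128, 0.0044, 0.0293]
ee_rot: [-0.003, 0.592, 0.806, -0.003]
wrist_force: [-3.6, 0.3, 8.9]
finger_gap: 0.006
```

>>> jog_arm(
  moves=[
    {"dp": [0,0,1],"rotation": [0,0,0],"gripper": 0},
    {"dp": [0,0,2],"rotation": [0,0,0],"gripper": 0},
    {"dp": [0,0,3],"rotation": [0,0,0],"gripper": 0},
    {"dp": [0,0,3],"rotation": [0,0,0],"gripper": 0},
  ],
)

```text
t: 4.2
ee_pos: [0.5128, 0.0044, 0.027]
ee_rot: [-0.003, 0.592, 0.806, -0.003]
wrist_force: [-4.9, 0.9, 9.9]
finger_gap: 0.001
```

Run:
```python
from h import *
snap('side','s2',(255,150,365,235),5)
s=get_state();print(s['ee_pos'],s['wrist_force'])
```

```text
[0.51276818 0.00441026 0.02706144] [-4.34277934  0.11815274  9.74301452]
```

View pics/s2.png

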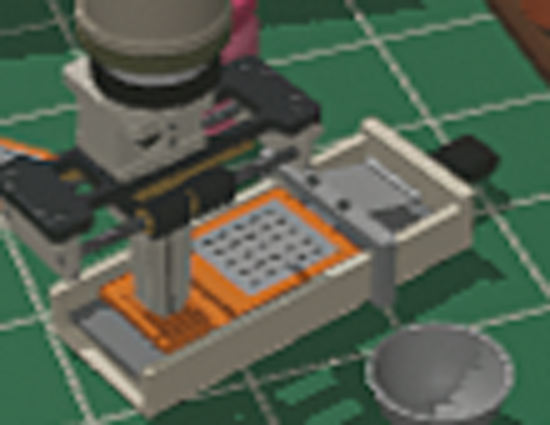

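Fingertips are on the thumb rest behind the step (tip near (165,310)) and the insert is visibly lower than before. Now I push forward while keeping it pressed.

>>> jog_arm(
  moves=[
    {"dp": [0,2,1.5],"rotation": [0,0,0],"gripper": 0},
    {"dp": [0,4,1.5],"rotation": [0,0,0],"gripper": 0},
    {"dp": [0,6,1.5],"rotation": [0,0,0],"gripper": 0},
    {"dp": [0,8,1.5],"rotation": [0,0,0],"gripper": 0},
    {"dp": [0,10,1.5],"rotation": [0,0,0],"gripper": 0},
  ],
)

```text
t: 4.67
ee_pos: [0.522, 0.0069, 0.0262]
ee_rot: [-0.003, 0.592, 0.806, -0.004]
wrist_force: [-7.2, -2.3, 11.1]
finger_gap: 0.004
```

>>> jog_arm(
  moves=[
    {"dp": [0,3,0.5],"rotation": [0,0,0],"gripper": 0},
    {"dp": [0,6,0.5],"rotation": [0,0,0],"gripper": 0},
    {"dp": [0,9,0.5],"rotation": [0,0,0],"gripper": 0},
    {"dp": [0,12,0.5],"rotation": [0,0,0],"gripper": 0},
    {"dp": [0,15,0.5],"rotation": [0,0,0],"gripper": 0},
  ],
)

```text
t: 5.08
ee_pos: [0.536, 0.0109, 0.0262]
ee_rot: [-0.003, 0.592, 0.806, -0.004]
wrist_force: [-6.9, -1.5, 11.1]
finger_gap: 0.005
```

Run:
```python
from h import *
snap('side','s3',(255,150,365,235),5)
s=get_state();print(s['ee_pos'],s['wrist_force'],s['ft_torque'])
```

```text
[0.53656993 0.01103385 0.02635942] [-5.76227235 -1.22819055 10.79106888] [-0.33097565  1.13408744 -0.05040036]
```

View pics/s3.png

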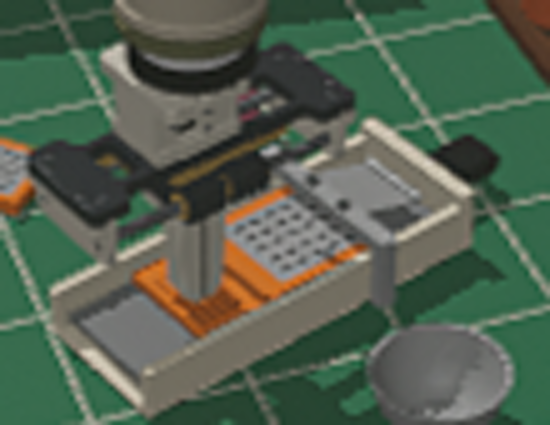

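The insert is sliding under the crossbar (bar near (350,215), grater partly covered). Continuing.

>>> jog_arm(
  moves=[
    {"dp": [0,3,0.5],"rotation": [0,0,0],"gripper": 0},
    {"dp": [0,6,0.5],"rotation": [0,0,0],"gripper": 0},
    {"dp": [0,9,0.5],"rotation": [0,0,0],"gripper": 0},
    {"dp": [0,12,0.5],"rotation": [0,0,0],"gripper": 0},
    {"dp": [0,15,0.5],"rotation": [0,0,0],"gripper": 0},
  ],
)

```text
t: 5.55
ee_pos: [0.5507, 0.015, 0.0264]
ee_rot: [-0.003, 0.592, 0.806, -0.005]
wrist_force: [-5.6, -2.6, 11.2]
finger_gap: 0.004
```

>>> jog_arm(
  moves=[
    {"dp": [0,3,0.5],"rotation": [0,0,0],"gripper": 0},
    {"dp": [0,6,0.5],"rotation": [0,0,0],"gripper": 0},
    {"dp": [0,9,0.5],"rotation": [0,0,0],"gripper": 0},
    {"dp": [0,12,0.5],"rotation": [0,0,0],"gripper": 0},
    {"dp": [0,15,0.5],"rotation": [0,0,0],"gripper": 0},
  ],
)

```text
t: 5.97
ee_pos: [0.5642, 0.0193, 0.0263]
ee_rot: [-0.004, 0.592, 0.806, -0.005]
wrist_force: [-10.2, -1.4, 12.0]
finger_gap: 0.005
```

>>> jog_arm(
  moves=[
    {"dp": [0,3,0.5],"rotation": [0,0,0],"gripper": 0},
    {"dp": [0,6,0.5],"rotation": [0,0,0],"gripper": 0},
    {"dp": [0,9,0.5],"rotation": [0,0,0],"gripper": 0},
    {"dp": [0,11,0.5],"rotation": [0,0,0],"gripper": 0},
    {"dp": [0,12,0.5],"rotation": [0,0,0],"gripper": 0},
  ],
)

```text
t: 6.38
ee_pos: [0.5751, 0.0224, 0.0263]
ee_rot: [-0.004, 0.592, 0.806, -0.006]
wrist_force: [-9.0, -1.9, 12.2]
finger_gap: 0.007
```

Run:
```python
from h import *
snap('side','s4',(255,150,365,235),5)
s=get_state();print(s['ee_pos'],s['wrist_force'],s['ft_torque'])
```

```text
[0.57515788 0.022461   0.0262704 ] [-7.49932781 -0.65491486 11.72135753] [-0.29853154  1.36845065  0.03190152]
```

View pics/s4.png

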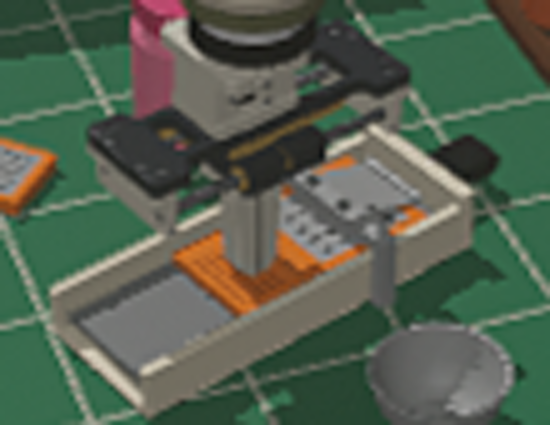

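The insert lies under the leaf, with its front corner near (435,210) short of the end stop. A little more is needed.

>>> jog_arm(
  moves=[
    {"dp": [0,2,0.5],"rotation": [0,0,0],"gripper": 0},
    {"dp": [0,4,0.5],"rotation": [0,0,0],"gripper": 0},
    {"dp": [0,6,0.5],"rotation": [0,0,0],"gripper": 0},
    {"dp": [0,8,0.5],"rotation": [0,0,0],"gripper": 0},
  ],
)

```text
t: 6.77
ee_pos: [0.5813, 0.0243, 0.0263]
ee_rot: [-0.006, 0.592, 0.806, -0.008]
wrist_force: [-13.3, -1.7, 15.0]
finger_gap: 0.005
```

>>> jog_arm(
  moves=[
    {"dp": [0,2,0.5],"rotation": [0,0,0],"gripper": 0},
    {"dp": [0,4,0.5],"rotation": [0,0,0],"gripper": 0},
    {"dp": [0,5,0.5],"rotation": [0,0,0],"gripper": 0},
  ],
)

```text
t: 7.02
ee_pos: [0.5847, 0.0254, 0.0263]
ee_rot: [-0.007, 0.592, 0.806, -0.009]
wrist_force: [-11.4, -1.1, 15.9]
finger_gap: 0.01
```

>>> jog_arm(
  moves=[
    {"dp": [0,2,0.5],"rotation": [0,0,0],"gripper": 0},
    {"dp": [0,4,0.5],"rotation": [0,0,0],"gripper": 0},
    {"dp": [0,5,0.5],"rotation": [0,0,0],"gripper": 0},
    {"dp": [0,5,0.5],"rotation": [0,0,0],"gripper": 0},
  ],
)

```text
t: 7.35
ee_pos: [0.5882, 0.0266, 0.0263]
ee_rot: [-0.008, 0.592, 0.806, -0.01]
wrist_force: [-11.0, -1.2, 13.1]
finger_gap: 0.008
```

Run:
```python
from h import *
snap('side','s5',(295,150,365,220),8)
s=get_state();print(s['ee_pos'],s['wrist_force'],s['ft_torque'])
```

```text
[0.58816884 0.02659526 0.02626434] [-10.90512166  -2.14661478  13.28041118] [-0.29998085  1.90717715  0.02851101]
```

View pics/s5.png

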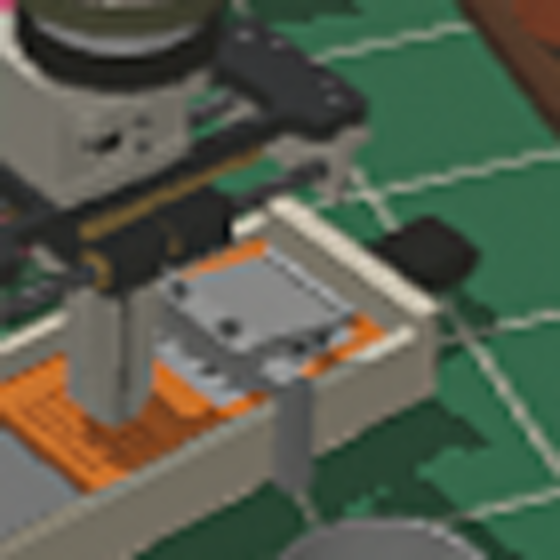

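Run:
```python
from h import *
O=np.array([.600,.031]);u=np.array([.954,.301]);n=np.array([-.301,.954])
f=lambda x,y,z:((w2px('side',np.r_[O+x*u+y*n,z])-[295,150]+.5)*8-.5).round(0)
for k in[(-.041,-.04,.027),(-.036,-.04,.027),(-.036,.04,.027),(.0,-.04,.035),(.104,-.04,.035),(.104,.04,.035),(.104,.042,.045),(.104,-.042,.045),(.115,-.05,.045),(.03,-.06,.051),(.042,-.06,.051),(-.140,-.05,.036)]: print(k,f(*k))
```

```text
(-0.041, -0.04, 0.027) [109. 493.]
(-0.036, -0.04, 0.027) [120. 488.]
(-0.036, 0.04, 0.027) [ -7. 380.]
(0.0, -0.04, 0.035) [195. 433.]
(0.104, -0.04, 0.035) [403. 327.]
(0.104, 0.04, 0.035) [273. 228.]
(0.104, 0.042, 0.045) [270. 206.]
(0.104, -0.042, 0.045) [407. 310.]
(0.115, -0.05, 0.045) [442. 309.]
(0.03, -0.06, 0.051) [291. 397.]
(0.042, -0.06, 0.051) [315. 384.]
(-0.14, -0.05, 0.036) [-91. 600.]
```

The rear edge and front corner read about 10 mm short of the projected home pose, and the force shows no end stop yet. I'll push on and take out the 0.025 rad tool lag.

>>> jog_arm(
  moves=[
    {"dp": [0,2,0.5],"rotation": [-0.005,0,0],"gripper": 0},
    {"dp": [0,4,0.5],"rotation": [-0.01,0,0],"gripper": 0},
    {"dp": [0,6,0.5],"rotation": [-0.015,0,0],"gripper": 0},
    {"dp": [0,7,0.5],"rotation": [-0.02,0,0],"gripper": 0},
    {"dp": [0,7,0.5],"rotation": [-0.02,0,0],"gripper": 0},
  ],
)

```text
t: 7.82
ee_pos: [0.5935, 0.0283, 0.0262]
ee_rot: [-0.003, 0.592, 0.806, -0.003]
wrist_force: [-10.1, -1.0, 13.7]
finger_gap: 0.003
```

>>> jog_arm(
  moves=[
    {"dp": [0,2,0.5],"rotation": [-0.005,0,0],"gripper": 0},
    {"dp": [0,4,0.5],"rotation": [-0.01,0,0],"gripper": 0},
    {"dp": [0,5,0.5],"rotation": [-0.01,0,0],"gripper": 0},
    {"dp": [0,5,0.5],"rotation": [-0.01,0,0],"gripper": 0},
  ],
)

```text
t: 8.15
ee_pos: [0.5961, 0.0292, 0.0262]
ee_rot: [-0.002, 0.592, 0.806, -0.001]
wrist_force: [-15.8, -3.0, 17.8]
finger_gap: 0.008
```

>>> jog_arm(
  moves=[
    {"dp": [0,2,0.5],"rotation": [0,0,0],"gripper": 0},
    {"dp": [0,4,0.5],"rotation": [0,0,0],"gripper": 0},
    {"dp": [0,6,0.5],"rotation": [0,0,0],"gripper": 0},
    {"dp": [0,6,0.5],"rotation": [0,0,0],"gripper": 0},
  ],
)

```text
t: 8.48
ee_pos: [0.5963, 0.0292, 0.0262]
ee_rot: [-0.006, 0.592, 0.806, -0.006]
wrist_force: [-32.8, -8.1, 33.1]
finger_gap: 0.002
```

Run:
```python
from h import *
snap('side','s6',(295,150,365,220),8)
s=get_state();print(s['ee_pos'],s['wrist_force'],s['ft_torque'])
```

```text
[0.59627719 0.02922478 0.02615432] [-32.19258989  -8.48855439  32.43007362] [-1.44531685  6.07090692  0.03591066]
```

View pics/s6.png

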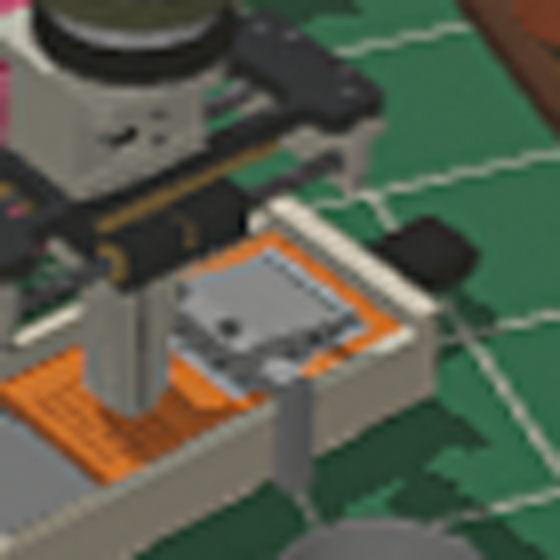

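The insert is home: its front corner at (405,325) matches the projection (403,327), and the TCP stalled while the push rose to 33 N. Next I relax the push and lift straight off.

>>> jog_arm(
  moves=[
    {"dp": [0,0,0],"rotation": [0,0,0],"gripper": 0},
    {"dp": [0,0,0],"rotation": [0,0,0],"gripper": 0},
  ],
)

```text
t: 8.7
ee_pos: [0.5957, 0.0288, 0.0272]
ee_rot: [-0.006, 0.592, 0.806, -0.006]
wrist_force: [-5.8, -0.2, 9.5]
finger_gap: 0.007
```

>>> jog_arm(
  moves=[
    {"dp": [0,0,-2],"rotation": [0,0,0],"gripper": 0},
    {"dp": [0,-0.5,-5],"rotation": [0,0,0],"gripper": 0},
    {"dp": [0,-1,-9],"rotation": [0,0,0],"gripper": 0},
    {"dp": [0,-2,-14],"rotation": [0,0,0],"gripper": 0},
    {"dp": [0,-4,-22],"rotation": [0,0,0],"gripper": 0},
  ],
)

```text
t: 9.12
ee_pos: [0.5915, 0.0276, 0.0487]
ee_rot: [-0.007, 0.592, 0.806, -0.007]
wrist_force: [-0.0, 0.5, -0.2]
finger_gap: 0.009
```

>>> jog_arm(
  moves=[
    {"dp": [0,0,-20],"rotation": [0,0,0],"gripper": 0},
    {"dp": [0,0,-45],"rotation": [0,0,0],"gripper": 0},
    {"dp": [0,0,-75],"rotation": [0,0,0],"gripper": 0},
    {"dp": [0,-30,-110],"rotation": [0,0,0],"gripper": 0},
    {"dp": [0,-60,-140],"rotation": [0,0,0],"gripper": 0},
  ],
)

```text
t: 9.53
ee_pos: [0.54, 0.0112, 0.1874]
ee_rot: [-0.007, 0.592, 0.806, -0.007]
wrist_force: [0.2, -0.9, 1.6]
finger_gap: 0.003
```

>>> jog_arm(
  moves=[
    {"dp": [0,-30,0],"rotation": [0,0,0],"gripper": 0},
    {"dp": [0,-60,0],"rotation": [0,0,0],"gripper": 0},
    {"dp": [0,-60,0],"rotation": [0,0,0],"gripper": 0},
    {"dp": [0,-60,0],"rotation": [0,0,0],"gripper": 0},
  ],
)

```text
t: 9.87
ee_pos: [0.4819, -0.0072, 0.1892]
ee_rot: [-0.006, 0.592, 0.806, -0.007]
wrist_force: [0.7, 0.7, 0.4]
finger_gap: 0.004
```

Run:
```python
from h import *
snap('side','s7',(265,130,365,230),5.5)
s=get_state();print(s['t'],s['ee_pos'],s['wrist_force'],abs(s['dq']).max())
O=np.array([.600,.031]);u=np.array([.954,.301]);n=np.array([-.301,.954])
for k in[(-.036,-.04,.033),(-.036,.04,.033),(.009,-.04,.041),(.104,-.04,.041)]: print(k,((w2px('side',np.r_[O+k[0]*u+k[1]*n,k[2]])-[265,130]+.5)*5.5-.5).round(0))
```

```text
9.9167 [ 0.4828593  -0.00698301  0.1892241 ] [0.19927662 0.09887339 0.2827566 ] 0.0412911150916391
(-0.036, -0.04, 0.033) [247. 437.]
(-0.036, 0.04, 0.033) [160. 363.]
(0.009, -0.04, 0.041) [312. 393.]
(0.104, -0.04, 0.041) [442. 327.]
```

View pics/s7.png

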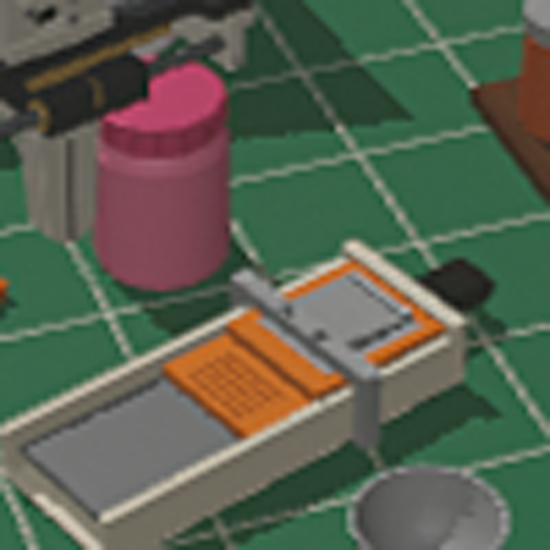

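The final view shows the insert level under the crossbar. Its front edge at (442,327) is against the end stop and its rear corners at (242,437) and (163,368) are within about 2–3 mm of the projected home pose. The arm is clear.

```bash
python3 -c "
from bench import *
print(hand_in())"
```

```text
the job is handed in; nothing more can be done
None
```

The insert is seated at the end stop, let go, and the job is handed in; the hand-in reports no verdict. With the shut fingertips I pressed down on the thumb rest with about 9–15 N and slid the insert under the crossbar and drag spring. I kept pushing until the fingers stopped moving and the push had risen to about 33 N, then relaxed and lifted straight off.

**Last checks:**
- **Position:** the final side picture shows the insert level under the crossbar, its front edge on the end stop. Its rear corners read within about 3 mm of the computed home position, which is close to the measuring error.
- **Robot clear:** the wrist force was near zero, and the run took about 9.9 s. No contact with the jar, bowl or other things was seen.

**Disagreement:** partway through pressing, the bed depth worked out from the force (about 6 mm) was less than from the fingertip height (9–11 mm). I could not read the bed and spring joint values directly, so those are judged from force and pictures only.

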